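# Pull a proof on a two-pillar palm press

## Task

Pull a proof on the small two-pillar palm press: take the platen by its wooden palm grip and lower it squarely over both pillars, without jamming or dropping it, until it lies on the four spring plungers. Then press it down by feel until it bears firmly, but not hard enough to crush, on the card on the block, keep it pressed for a good second, let the springs lift it clear of the card again and let go, leaving it level on the pillars. Do not shove the ink tin, scraper, colour jar or tape roll about.

Things in the scene. Friction and masses are not known exactly. Their poses are not given: they have to be found in the camera images.
- platen: Loose upper part, 0.55 to 0.69 kg, stands on the table: aluminium plate 90 x 178 mm, faces at z = 16 and 30 mm, thin rubber pad under its middle (face at z = 14 mm). Two upright brass bushes, 31 mm outside, 20.5 mm bore, from z = 0 to 48 mm at y = +72 and -72 mm. Origin: centre, level with the bushes' lower ends; x across, y bush to bush, z up. Same after a half turn about z.
- platen_grip (a point): Middle of the platen's wooden palm grip, 83 mm above the platen's origin: a bar 34 mm wide (platen x), 84 mm long (platen y), 34 mm high, on two steel posts 36 mm over the plate. Pinch it from above across the 34 mm.
- palm_press: The press, fixed to the table: grey bed 124 x 204 mm, top 24 mm above the origin (centre of its underside, at table level). x across, y pillar to pillar, z up. Put on and left alone, the platen floats on the spring plungers with its origin 48 to 56 mm above this one.
- pillars: Two polished steel guide pillars, upright on the bed at press x = 0, y = +72 and -72 mm, 17.5 mm in diameter, bullet noses over the last 12 mm, tops 150 mm above the origin (= the press origin). 1.5 mm play all round in the bushes; a platen held crooked or off centre jams. More than 25 N between platen and pillars scores them.
- pillar_left_top (a point): Top centre of the pillar at press y = +72 mm.
- pillar_right_top (a point): Top centre of the pillar at press y = -72 mm.
- block: Printing block in the middle of the bed, 66 x 76 mm, with a white card (56 x 64 mm) on its face. Origin: the press origin, not the face. Packing of unknown thickness lies under it: the card's top is anywhere 43 to 60 mm above the origin and is not measured; feel for it. The platen's pad meets it when the platen's origin is 14 mm lower than the card. See block_middle for its stiffness.
- ink_tin: Bystander: closed round tin with a black rim, 69 mm across, 53 mm high, origin centre of its underside.
- scraper: Bystander: ink scraper with a black handle lying flat, 37 x 117 x 14 mm, origin centre of its underside.
- colour_jar: Bystander: small ochre jar, 39 mm across, 46 mm high, origin centre of its underside.
- tape: Bystander: roll of masking tape lying flat, 93 mm across, 24 mm high, origin centre of its underside.
- plunger_level (a point): Centre of the level of the four spring plungers' free tips, 72 mm above the press origin; they are 11 mm pins with rubber tips at press x = +-36, y = +-64 mm. The plate's underside (platen z = 16 mm) lies on them. The four together start to yield at about 5 N and then give 0.3 N per mm over 36 mm.
- block_middle (a point): Point on the press axis 43 mm above the press origin, the lowest height the card can have. The block yields 8 N per mm, far stiffer than the plungers. About 12 N on the card, over and above the plungers' force, prints well; under 8 N is too faint, over 22 N crushes it.

How it is judged:
On the way, in this order (a step that is already met when the one before it is completed fails the run):
1. the platen is down over both pillars, square, its bushes' lower ends less than 65 mm above the press's underside (z of platen in the frame of palm_press below 0.065 m and horizontal distance between platen and palm_press below 0.006 m and angle between the y axis of platen and the y axis of palm_press, either way round below 0.08 rad), for 0.2 s.
2. the platen bears on the card on the block with at least 8 N for 0.8 s (contact force between platen and block above 8 N), for 0.8 s.
At the end, for the whole second after the job is handed in: After the impression the platen lies at rest and released on the spring plungers, over both pillars, its bushes' lower ends 46 to 62 mm above the press's underside, within 6 mm of the press centre, tilted less than 0.06 rad, clear of the card (z of platen in the frame of palm_press between 0.046 and 0.062 m and horizontal distance between platen and palm_press below 0.006 m and angle between platen's own z axis and vertical below 0.06 rad and contact force between platen and block below 0.5 N and linear speed of platen below 0.02 m/s); the robot touches nothing.
It fails at once if the card is pressed with more than 22 N (contact force between platen and block above 22 N).
It fails at once if the platen is jammed or knocked against the pillars with more than 25 N (contact force between platen and pillars above 25 N).
It fails at once if the platen drops down the pillars (faster than 0.4 m/s) (horizontal distance between platen and palm_press below 0.012 m and z of platen in the frame of palm_press below 0.145 m and linear speed of platen above 0.4 m/s).
It fails at once if a bystander is shoved more than 3 cm (distance of any of ink_tin, scraper, colour_jar, tape from where it was at the start of the episode above 0.03 m).
It also fails if it takes over 70 s, if anything falls off the work surface, if the arm or the gripper's body presses on something with over 40 N, if the wrist force passes 120 N, or if a joint passes its speed limit or range.

## Robot

A 6-joint arm with a two-finger parallel gripper is mounted at the origin on a cart in front of the work surface, level with it; the furniture and walls round the work are solid. World frame = base frame: x ahead of the robot, y to its left, z up, the work surface at z = 0. Lengths are in m, angles in rad, forces in N, time in s.
With the tool pointing down it reaches from about 0.275 to 0.825 m from the base axis. Payload 5.2 kg.
Tool frame: the origin (TCP) lies at the very end of the fingers, on their centre line; the grasp point (between the pads) lies 19 mm behind it; z points along the fingers, y is the line along which they close (so a half turn about z gives the same grasp; the last joint's range is limited). The gripper opens to 93 mm and grips with 3 to 60 N. Pads are 15 mm wide; open, the fingers measure 128 mm over their backs; the gripper's body (75 mm by 188 mm) begins 65 mm behind the grasp point.
Start: joints at [1.137, 0.259, 1.535, -0, 1.348, -0.203], TCP at [0.126, 0.535, 0.219] pointing down, gripper open.
Joint ranges: [-3.14, 3.14], [-0.91, 2.08], [0.19, 2.58], [-1.22, 4.36], [0.22, 2.71], [-3.12, 3.12]. Speed limits (rad/s): [2.57, 2.57, 3.14, 3.14, 3.14, 3.14].

## Interface

Orientations are given as a unit quaternion [x, y, z, w].
In Python, from cell import status, imaging, order gives the robot as it stands. The module is installed in compiled form; this text tells all that it offers.
- The arm moves only by the shell command python3 -m handwheel 'ROWS' [FORCE]. ROWS is JSON, a list of rows, each a list of 3 entries, a list of its own where there are three numbers: the shift along the tool's x, y, z in units of 50 mm (1.0 is 50 mm), then the turn about the tool's z in units of 5 degrees (1.0 is 5 degrees), then the finger opening in mm, from 0 to 93. In form: [[[tx, ty, tz], turn, gripper], ...]. A call has 1 to 8 rows; each row is the pose to reach, as a shift and turn from the pose commanded when the call began, along the tool's axes at that moment; what a row does not reach only later rows make up. A row lasts 1/8 s, in which the tool goes at most 62.5 mm and 10.7 degrees, less where a joint would pass 70% of its speed; a pose out of reach is approached as far as the arm can. A call with a gripper value outside its range is refused whole. The fingers move at their own pace and stop on an object; FORCE is the grip in N (left out, the last holds). Time passes only in rows, so rows that repeat a pose let the fingers close. It gives the time, the measured TCP pose, the force, the opening and the grip force at its end, in the units of the state.
- status.get_obs(): the state, without advancing time (a new reading comes with each control period).
- imaging.grab_frame(name): name is "scene" or "top" or "wrist"; returns a dict with "pixels" (480x640x3 uint8, red, green, blue), "z_map" (480x640 float32, m along the optical axis (not along the pixel's ray), 0 where there is no reading), "K" (3x3 intrinsics, pixels), "xyz" and "rotation" of the camera in the world; the wrist camera has in their place "mount" (4x4, takes a point from camera to tool coordinates, whose origin is the TCP and whose axes are the flange's). Camera axes: x right, y down, z forward; pixel columns grow to the right and rows downward; lengths in m; the calibration is good to about 2 mm. A picture is of the moment at which its call begins: read the wrist's pose just before it.
- order.job_done(): hands the job in; it is judged then, once.
The state is a dict: "time_s": time; "q": joint angles; "dq": joint speeds; "joint_efforts": joint torques, N m; "ee_pos": TCP position; "ee_rot": TCP orientation; "force": force on the tool from outside, world axes, zero at the start; "torque": the same for the moment, N m; "finger_gap": finger opening in m; "finger_force": force on a finger pad.
Only numpy, scipy, OpenCV 4.12 (cv2) and the standard library are available. Lean on these libraries where they do the work, as an engineer would, in place of code of your own. Each camera call takes 0.05 s, during which the arm holds its last target. There are 200 camera calls.

## Working session

There is one attempt and no reset: what is moved stays moved. The work goes in short steps, Python scripts to look and compute and a shell command to move; the robot and the scene stay as the last step left them, time stands still between calls to the robot, and variables do not carry over. Pictures are saved under pics/ and viewed, at most 10 in all, crops included, and the job is handed in when it is done.

```bash
mkdir -p pics
cat > h.py <<'E'
import numpy as np,cv2,pickle
from cell import status,imaging,order
def grab(n):
    o=status.get_obs(); f=imaging.grab_frame(n)
    if 'mount' in f:
        from scipy.spatial.transform import Rotation as R
        T=np.eye(4);T[:3,:3]=R.from_quat(o['ee_rot']).as_matrix();T[:3,3]=o['ee_pos']
        M=T@np.array(f['mount']);f['Rm']=M[:3,:3];f['t']=M[:3,3]
    else:
        r=np.array(f['rotation'])
        if r.shape!=(3,3):
            from scipy.spatial.transform import Rotation as R
            r=R.from_quat(r).as_matrix()
        f['Rm']=r;f['t']=np.array(f['xyz'])
    return f
def cloud(f):
    z=f['z_map'];v,u=np.mgrid[:480,:640];K=np.array(f['K'])
    p=np.stack([(u-K[0,2])/K[0,0]*z,(v-K[1,2])/K[1,1]*z,z],-1)
    return p@f['Rm'].T+f['t']
E
python3 - <<'E'
from h import *
o=status.get_obs();print(o)
for n in('top','scene'):
    f=grab(n);print(n,f['t'],f['Rm'].round(3),f['K'])
    cv2.imwrite(f'pics/{n}1.png',f['pixels'][:,:,::-1]);pickle.dump(f,open(n+'1.pkl','wb'))
E
```

```text
{'time_s': 0.0, 'q': array([ 1.13720079e+00,  2.59303243e-01,  1.53605694e+00, -4.55052804e-05,
        1.34797711e+00, -2.02781036e-01]), 'dq': array([ 1.16010322e-03,  1.67382235e-03, -3.56075599e-04, -6.48324132e-04,
       -8.09797673e-04, -7.28174079e-05]), 'joint_efforts': array([-4.51949109e-04, -4.37306643e+01, -2.84004414e+01,  7.21457996e-02,
        4.13885841e-02, -1.15278917e-04]), 'ee_pos': array([0.12557906, 0.53492594, 0.21784958]), 'ee_rot': array([ 1.15146182e-01,  9.93348174e-01, -8.35472655e-04, -2.51829670e-04]), 'force': array([-0.74895006,  0.13586349, -0.10625385]), 'torque': array([ 0.01204074, -0.00881968,  0.03509518]), 'finger_force': 0.0, 'finger_gap': 0.0930348265540916}
top [0.48623558 0.27185515 1.08065163] [[ 0.001 -0.996  0.084]
 [-1.    -0.     0.01 ]
 [-0.009 -0.084 -0.996]] [[450.01975639   0.         321.08400387]
 [  0.         450.01975639 241.29685166]
 [  0.           0.           1.        ]]
scene [ 0.02850944 -0.32494633  0.96934849] [[ 0.726 -0.496  0.476]
 [-0.688 -0.515  0.512]
 [-0.009 -0.699 -0.715]] [[586.36059833   0.         311.32478935]
 [  0.         586.36059833 240.96445521]
 [  0.           0.           1.        ]]
```

View pics/top1.png

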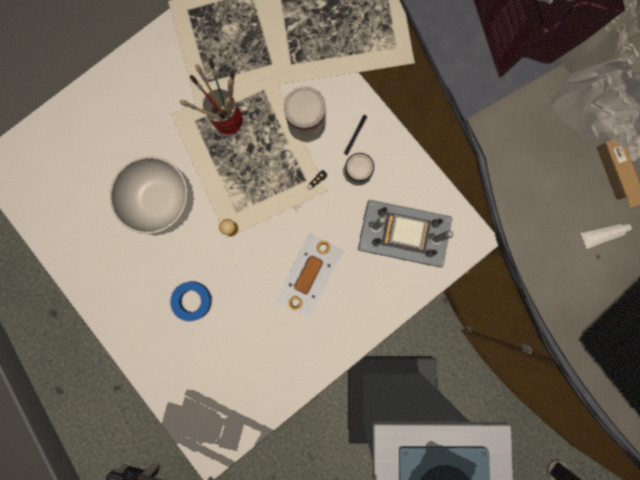

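View pics/scene1.png

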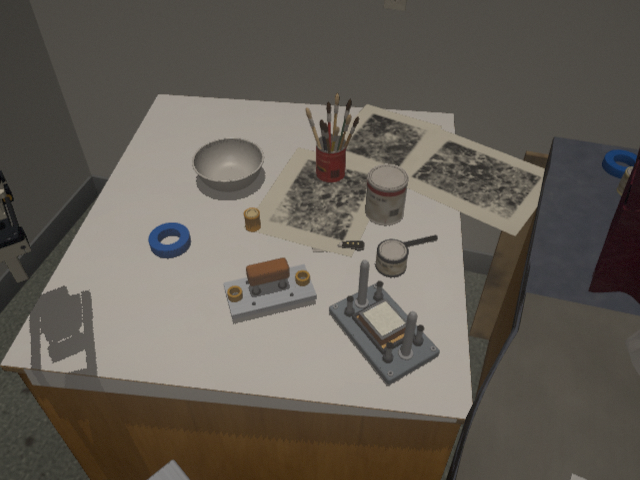

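```bash
cat > m.py <<'E'
from h import *
import sys
def rect(p):
    r=cv2.minAreaRect((p[:,:2]*1000).astype(np.float32)); b=cv2.boxPoints(r)
    e=b[1]-b[0],b[2]-b[1]; l=max(e,key=np.linalg.norm)
    return np.round(r[0],1),np.round(r[1],1),round(float(np.degrees(np.arctan2(l[1],l[0])))%180,2),len(p)
def sel(P,c,r,z0,z1):
    q=P.reshape(-1,3);return q[(np.hypot(*(q[:,:2]-c).T)<r)&(q[:,2]>z0)&(q[:,2]<z1)]
E
python3 - <<'E'
from m import *
for n,a,b in(('top',(274,310),(233,406)),('scene',(271,268),(325,384))):
    f=pickle.load(open(n+'1.pkl','rb'));P=cloud(f)
    print(n,P[a],P[b], 'table',P[300,420] if n=='top' else P[200,120])
    c=P[a][:2];d=P[b][:2]
    print('plate',rect(sel(P,c,.12,.022,.037)));print('grip',rect(sel(P,c,.06,.09,.11)))
    print('bushes',rect(sel(P,c,.11,.043,.055)))
    print('bed',rect(sel(P,d,.14,.018,.030)));s=sel(P,d,.12,.12,.17);print('pil',len(s),rect(s)) 
    k=s[:,1]>s[:,1].mean()
    for kk in(k,~k):print(s[kk].mean(0),s[kk].max(0),kk.sum())
    s=sel(P,d,.03,.035,.07);print('card',rect(s),np.median(s[:,2]))
E
```

```text
top [0.49784207 0.30526286 0.10049178] [0.59249075 0.08682875 0.05122591] table [ 0.43747694  0.04627462 -0.0023138 ]
plate (array([496.4, 308.9]), array([ 89.7, 177.5]), 153.35, 2073)
grip (array([496.7, 308.3]), array([33.5, 83.1]), 153.58, 587)
bushes (array([496.8, 308.3]), array([ 29.7, 172.9]), 153.32, 145)
bed (array([595.8,  82.5]), array([204., 124.]), 78.39, 2501)
pil 135 (array([594.9,  83.4]), array([159.7,  15.9]), 78.33, 135)
[0.60894269 0.15487279 0.14179713] [0.61675292 0.16174538 0.1513551 ] 63
[0.58006898 0.0148122  0.14033246] [0.58880989 0.02081675 0.15120982] 72
card (array([591.5,  87.1]), array([57.7, 59. ]), 91.48, 538) 0.05278098007711218
scene [0.49033404 0.29810445 0.09769518] [0.58463733 0.07104425 0.05290175] table [0.42891776 0.80203437 0.00126701]
plate (array([497.1, 308.4]), array([ 96.1, 179.2]), 152.5, 2266)
grip (array([496.5, 307.8]), array([36.8, 83.7]), 154.77, 610)
bushes (array([497. , 308.6]), array([ 32. , 173.6]), 152.75, 250)
bed (array([596.2,  82.8]), array([206.6, 126.1]), 78.49, 2768)
pil 254 (array([594.2,  82.2]), array([159.6,  18. ]), 76.71, 254)
[0.60772513 0.15038789 0.13791855] [0.61906509 0.16109926 0.15269136] 121
[0.57805547 0.01010435 0.13840882] [0.58558081 0.01899641 0.15405332] 133
card (array([584.8,  71.4]), array([57.9, 57.9]), 158.8, 718) 0.05361010754003487
```

```bash
cat > go.py <<'E'
import sys
from h import *
from scipy.spatial.transform import Rotation as R
def go(x,y,z,yaw):
    o=status.get_obs();M=R.from_quat(o['ee_rot']).as_matrix()
    d=M.T@(np.array([x,y,z])-o['ee_pos']);yw=np.degrees(np.arctan2(M[1,0],M[0,0]))
    t=(-(yaw-yw)+90)%180-90
    print('pos',o['ee_pos'].round(4),'yaw',round(yw,2),'tilt',M[:2,2].round(4),'F',o['force'].round(2),'T',o['torque'].round(2),'gap',round(o['finger_gap'],4))
    print('units',(d/.05).round(3),'turn',round(t/5,3),'rows>=',np.ceil(max(np.linalg.norm(d)/.0625,abs(t)/10.7)))
if __name__=='__main__':go(*map(float,sys.argv[1:]))
E
python3 go.py .4967 .3085 .19 153.4
```

```text
pos [0.1256 0.535  0.2179] yaw 166.78 tilt [-0.0007 -0.0015] F [-0.42 -0.16 -0.09] T [ 0.01  0.   -0.  ] gap 0.0928
units [-8.262 -2.71   0.56 ] turn 2.675 rows>= 7.0
```

```bash
python3 -m handwheel '[[[-1,-0.33,0],0.3,80],[[-2,-0.66,0],0.6,80],[[-3,-1,0.1],1,80],[[-4,-1.3,0.2],1.3,80],[[-5,-1.64,0.3],1.6,80],[[-6,-1.97,0.4],1.9,80],[[-7,-2.3,0.5],2.3,80],[[-8.26,-2.71,0.56],2.67,80]]' 45 ; python3 -m handwheel '[[[0,0,0],0,80],[[0,0,0],0,80]]'; python3 go.py .4967 .3085 .065 153.4
python3 - <<'E'
from m import *
f=grab('wrist');P=cloud(f);cv2.imwrite('pics/w1.png',f['pixels'][:,:,::-1])
c=np.array([.4967,.3085]);print('plate',rect(sel(P,c,.12,.022,.037)));print('grip',rect(sel(P,c,.06,.09,.11)))
E
```

```text
time_s: 1.1
ee_pos: [0.4942, 0.3101, 0.1902]
ee_rot: [0.23, 0.973, -0.0, -0.001]
force: [1.2, 0.5, 0.4]
finger_gap: 0.08
finger_force: 0.0
time_s: 1.35
ee_pos: [0.493, 0.3108, 0.1902]
ee_rot: [0.23, 0.973, -0.0, -0.001]
force: [0.2, -0.3, -0.2]
finger_gap: 0.08
finger_force: 0.0
pos [0.493  0.3108 0.1902] yaw 153.38 tilt [-0.0019 -0.0002] F [ 0.19 -0.27 -0.18] T [-0.06  0.03 -0.05] gap 0.08
units [-0.09  -0.005  2.503] turn -0.005 rows>= 3.0
plate (array([495.3, 309.2]), array([ 90.1, 177.6]), 153.31, 11235)
grip (array([494.5, 309.7]), array([34.1, 82. ]), 153.38, 4442)
```

View pics/w1.png

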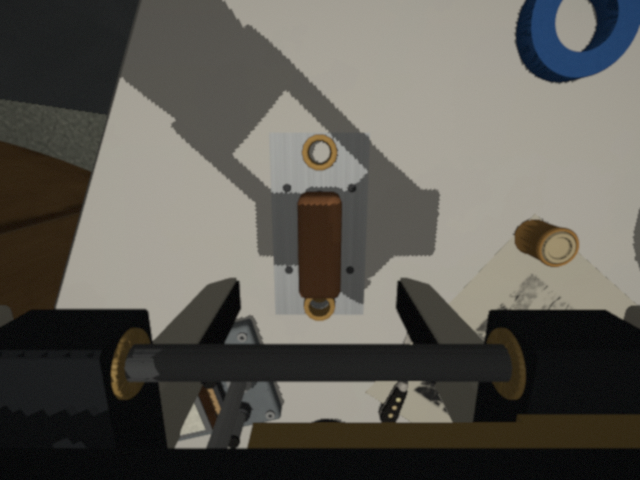

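```bash
python3 -m handwheel '[[[-0.06,0,0.8],0,80],[[-0.06,0,1.6],0,80],[[-0.06,0,2.2],0,80],[[-0.06,0,2.5],0,80],[[-0.06,0,2.5],0,80]]' 45 && python3 -m handwheel '[[[0,0,0],0,20],[[0,0,0],0,20],[[0,0,0],0,20],[[0,0,0],0,20],[[0,0,0],0,20],[[0,0,0],0,20],[[0,0,0],0,20],[[0,0,0],0,20]]' 45; python3 go.py .4967 .3085 .065 153.4
```

```text
time_s: 2.02
ee_pos: [0.4951, 0.3102, 0.0654]
ee_rot: [0.229, 0.973, -0.0, -0.001]
force: [0.2, 0.6, -0.6]
finger_gap: 0.0801
finger_force: 0.0
time_s: 3.02
ee_pos: [0.4964, 0.3097, 0.066]
ee_rot: [0.23, 0.973, 0.0, 0.0]
force: [0.6, 0.4, 1.8]
finger_gap: 0.0339
finger_force: 45.0
pos [0.4964 0.3097 0.066 ] yaw 153.42 tilt [0.0003 0.0001] F [0.63 0.36 1.78] T [-0.07  0.01 -0.03] gap 0.0339
units [-0.016 -0.019  0.019] turn 0.005 rows>= 1.0
```

```bash
python3 -m handwheel '[[[0,0,-0.2],0,20],[[0,0,-0.7],0,20],[[0,0,-1.4],0,20],[[0,0,-2.1],0,20],[[0,0,-2.8],0,20],[[0,0,-3.4],0,20],[[0,0,-3.7],0,20],[[0,0,-3.7],0,20]]' && python3 -m handwheel '[[[0,0,0],0,20],[[0,0,0],0,20]]'
python3 - <<'E'
from m import *
o=status.get_obs();e=o['ee_pos'];print(e,o['force'])
for n in('top','scene','wrist'):
    f=grab(n);P=cloud(f);h=e[2]-.066;c=e[:2]
    if n!='wrist':cv2.imwrite(f'pics/{n}2.png',f['pixels'][:,:,::-1])
    s=sel(P,c,.12,h+.022,h+.036);print(n,'plate',rect(s))
    A=np.c_[s[:,:2]-c,np.ones(len(s))];k=np.linalg.lstsq(A,s[:,2],rcond=None)[0];print('plane',k.round(4),'exp',h+.03)
E
python3 go.py .5955 .083 .26 78.4
```

```text
time_s: 4.03
ee_pos: [0.4964, 0.3097, 0.2512]
ee_rot: [0.23, 0.973, 0.0, 0.0]
force: [-0.6, -0.9, -6.7]
finger_gap: 0.0338
finger_force: 45.0
time_s: 4.28
ee_pos: [0.4955, 0.3094, 0.2491]
ee_rot: [0.23, 0.973, -0.001, -0.001]
force: [0.5, 0.3, -5.5]
finger_gap: 0.0337
finger_force: 45.0
[0.49553549 0.30937753 0.24914382] [ 0.45405945  0.31291502 -5.47024786]
top plate (array([489.8, 297.7]), array([ 66. , 177.2]), 153.76, 308)
plane [-0.0023 -0.009   0.2117] exp 0.2131438204213594
scene plate (array([496.8, 308.4]), array([ 95.9, 178.6]), 153.43, 2655)
plane [0.009  0.0215 0.2135] exp 0.2131438204213594
wrist plate (array([495.2, 308.7]), array([ 90.4, 178.1]), 153.31, 18223)
plane [-0.0009  0.001   0.2131] exp 0.2131438204213594
pos [0.496  0.3096 0.25  ] yaw 153.42 tilt [-0.0014 -0.0005] F [ 0.15  0.02 -6.39] T [-0.03 -0.02 -0.01] gap 0.0333
units [-3.807 -3.162 -0.201] turn 15.005 rows>= 8.0
```

```bash
python3 -m handwheel '[[[-0.1,-0.1,0],0.4,20],[[-0.4,-0.3,0],1.4,20],[[-0.7,-0.6,0],2.8,20],[[-1.1,-0.9,0],4.2,20],[[-1.5,-1.2,0],5.6,20],[[-1.9,-1.6,0],7,20],[[-2.2,-1.85,0],8.4,20],[[-2.5,-2.1,0],9.6,20]]'; python3 go.py .5953 .084 .25 78.4
```

```text
time_s: 5.42
ee_pos: [0.5614, 0.1586, 0.2509]
ee_rot: [0.608, 0.794, -0.0, 0.0]
force: [0.3, -0.5, -5.3]
finger_gap: 0.034
finger_force: 45.0
pos [0.5614 0.1586 0.2509] yaw 105.11 tilt [ 0.0001 -0.0002] F [ 0.26 -0.49 -5.31] T [-0.05  0.02 -0.02] gap 0.034
units [-1.616  0.266  0.017] turn 5.341 rows>= 3.0
```

```bash
python3 -m handwheel '[[[-0.3,0.05,0],1,20],[[-0.65,0.1,0],2.2,20],[[-1.0,0.17,0],3.4,20],[[-1.35,0.22,0],4.5,20],[[-1.6,0.26,0],5.3,20],[[-1.62,0.27,0],5.4,20],[[-1.62,0.27,0],5.4,20],[[-1.62,0.27,0],5.4,20]]'; python3 go.py .5953 .084 .25 78.4
python3 - <<'E'
from m import *
o=status.get_obs();e=o['ee_pos'];print(e,o['force'])
d=np.array([.5953,.084])
for n in('top','scene','wrist'):
    f=grab(n);P=cloud(f);h=e[2]-.066;c=e[:2]
    cv2.imwrite(f'pics/{n}3.png',f['pixels'][:,:,::-1]);pickle.dump(f,open(n+'3.pkl','wb'))
    s=sel(P,c,.12,h+.022,h+.036);print(n,'plate',rect(s));print(' bed',rect(sel(P,d,.14,.018,.030)))
    s=sel(P,c,.11,h+.043,h+.055);print(' bush',rect(s))
    s=sel(P,d,.13,.10,.16);print(' pil',rect(s))
E
```

```text
time_s: 6.42
ee_pos: [0.5954, 0.0859, 0.2509]
ee_rot: [0.774, 0.633, 0.0, -0.0]
force: [-0.6, 0.5, -6.0]
finger_gap: 0.0342
finger_force: 45.0
pos [0.5954 0.0859 0.2509] yaw 78.49 tilt [-0.0001  0.0002] F [-0.56  0.53 -6.04] T [-0.03  0.03 -0.08] gap 0.0342
units [-0.037  0.007  0.017] turn 0.018 rows>= 1.0
[0.59535083 0.08588587 0.25085997] [-0.56440164  0.5308775  -6.04188004]
top plate (array([600.2, 109.8]), array([126.5,  90.6]), 78.57, 1525)
 bed (array([603.4, 120.7]), array([125.7, 123.5]), 78.1, 978)
 bush (array([609.5, 155.4]), array([28.9, 29.1]), 91.39, 114)
 pil (array([615.1, 148.8]), array([5.6, 3.5]), 63.2, 6)
scene plate (array([595.9,  84.3]), array([179.9,  94.7]), 78.04, 2891)
 bed (array([596.2,  83. ]), array([206.3, 125.5]), 78.29, 2654)
 bush (array([591.5,  77.4]), array([159.8,  31.9]), 80.16, 203)
 pil (array([592.9,  81.2]), array([159.1,  15.8]), 79.34, 276)
wrist plate (array([594.3,  85.1]), array([178. ,  90.4]), 78.4, 18204)
 bed (array([608.6, 154.6]), array([33.6, 33.7]), 142.2, 414)
 bush (array([591.7,  86.2]), array([173.7,  30.2]), 76.24, 1735)
 pil (array([610. , 154.1]), array([16. , 16.7]), 124.04, 397)
```

View pics/wrist3.png

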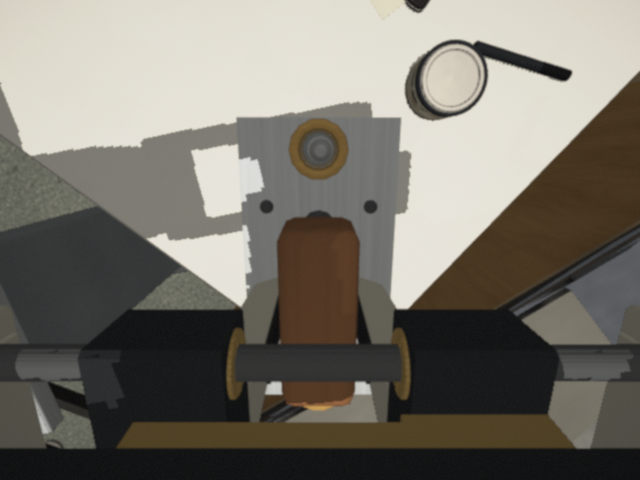

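View pics/scene3.png

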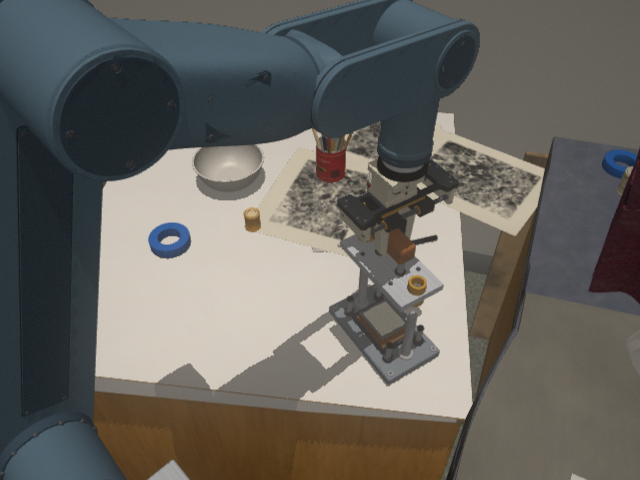

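Run:
```python
from m import *
f=pickle.load(open('wrist3.pkl','rb'));P=cloud(f)
cv2.imwrite('pics/c.png',cv2.resize(f['pixels'][110:190,280:360,::-1],None,fx=7,fy=7,interpolation=cv2.INTER_CUBIC))
q=P[100:200,270:370].reshape(-1,3);e=np.array([.6105,.155])
q=q[np.hypot(*(q[:,:2]-e).T)<.03]
h=.185
for a,b in((.10,.125),(.125,.138),(.138,.146),(.146,.16),(h+.043,h+.055)):
    s=q[(q[:,2]>a)&(q[:,2]<b)]
    if len(s)>5:
        c,r=cv2.minEnclosingCircle((s[:,:2]*1000).astype(np.float32));print(a,b,len(s),np.round(c,2),round(r,2),s[:,2].max(),np.median(s[:,2]))
s=sel(P,np.array([.5945,.085]),.12,h+.022,h+.036);print(np.median(s[:,2]));print(f['t'])
```

```text
0.125 0.138 8 [610.04 154.13] 8.68 0.13763338443276846 0.1373642572577534
0.138 0.146 161 [610.03 154.11] 8.47 0.14599367334750657 0.14382840279838888
0.146 0.16 228 [609.87 154.05] 6.58 0.15088417485412636 0.14875671565202078
0.22799999999999998 0.24 1645 [608.93 155.83] 15.4 0.23477909672496286 0.2319916212011183
0.21428742612144028
[0.60936319 0.15744028 0.41630292]
```

View pics/c.png

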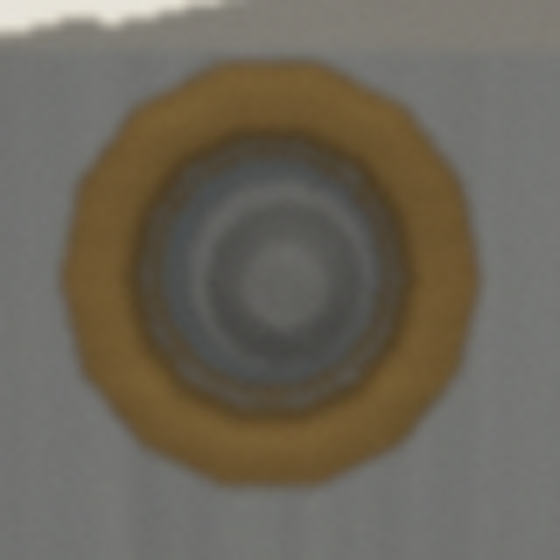

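```bash
python3 -m handwheel '[[[-0.01,0.005,0.1],0,20],[[-0.03,0.016,0.3],0,20],[[-0.03,0.016,0.5],0,20],[[-0.03,0.016,0.55],0,20],[[-0.03,0.016,0.55],0,20],[[-0.03,0.016,0.55],0,20]]'
cat > f.py <<'E'
from m import *
o=status.get_obs();E=o['ee_pos'];h=E[2]-.066;print(E,'h',h,o['force'],o['torque'])
f=grab('wrist');P=cloud(f);c=E[:2]
q=P[60:220,250:390].reshape(-1,3)
e=E[:2]+.072*np.array([np.cos(np.radians(78.4)),np.sin(np.radians(78.4))])
q=q[np.hypot(*(q[:,:2]-e).T)<.03]
p=[]
for a,b in((.125,.16),(h+.043,h+.055)):
    s=q[(q[:,2]>a)&(q[:,2]<b)]
    cc,r=cv2.minEnclosingCircle((s[:,:2]*1000).astype(np.float32));p.append(np.array(cc));print(len(s),np.round(cc,2),round(r,2),s[:,2].max())
d=p[0]-p[1];u=np.array([.201,.98]);print('shift',d,'tool x',d@u,'mm, tool y',d@[.98,-.201])
s=sel(P,c,.12,h+.022,h+.036);print('plate',rect(s))
f=grab('scene');P=cloud(f)
print('scene plate',rect(sel(P,c,.12,h+.022,h+.036)),'bed',rect(sel(P,c,.14,.018,.030)))
E
python3 f.py
```

```text
time_s: 7.32
ee_pos: [0.5964, 0.0837, 0.2237]
ee_rot: [0.775, 0.632, 0.0, 0.0]
force: [-0.4, 0.1, -5.7]
finger_gap: 0.0342
finger_force: 45.0
[0.59641963 0.08373361 0.22371774] h 0.15771773988057308 [-0.37433865  0.07577863 -5.71269041] [-0.14629753  0.05106519 -0.01464836]
512 [610.03 153.65] 10.21 0.1599315216231528
1647 [610.07 153.68] 15.42 0.20722465503162318
shift [-0.04144287 -0.02781677] tool x -0.0355904541015625 mm, tool y -0.035022842407226557
plate (array([595.3,  82.9]), array([178.2,  90.5]), 78.37, 18195)
scene plate (array([596.9,  82.9]), array([182.6,  93.3]), 78.46, 2777) bed (array([595.7,  82.8]), array([206.2, 125.5]), 78.74, 2526)
```

```bash
sed -i 's/(.125,.16)/(.12,.1515)/' f.py; python3 f.py; python3 go.py .5953 .084 .22 78.4
```

```text
[0.59639996 0.08373056 0.22376973] h 0.15776973320507162 [-0.19379894 -0.14775715 -6.55585048] [-0.0563732   0.11755456  0.00602234]
495 [609.94 154.24] 8.71 0.15082763552688297
1646 [609.93 153.66] 15.4 0.2075291342764948
shift [0.00958252 0.58163452] tool x 0.5719279174804688 mm, tool y -0.10751766967773438
plate (array([595.3,  83. ]), array([178. ,  90.6]), 78.37, 18200)
scene plate (array([596.7,  82.6]), array([181.1,  93.2]), 78.36, 2792) bed (array([595.1,  82.8]), array([207.7, 124.1]), 79.03, 2521)
pos [0.5963 0.0837 0.2237] yaw 78.43 tilt [ 0.0007 -0.    ] F [-0.21  0.6  -5.8 ] T [-0.07  0.08  0.05] gap 0.0337
units [ 0.001 -0.021  0.074] turn 0.005 rows>= 1.0
```

```bash
python3 -m handwheel '[[[0.008,-0.008,0.05],0,20],[[0.008,-0.008,0.1],0,20],[[0.008,-0.008,0.15],0,20],[[0.008,-0.008,0.2],0,20],[[0.008,-0.008,0.25],0,20],[[0.008,-0.008,0.25],0,20]]'; python3 f.py
```

```text
time_s: 8.28
ee_pos: [0.5957, 0.0842, 0.2105]
ee_rot: [0.775, 0.632, -0.0, -0.0]
force: [-0.5, -0.6, -6.0]
finger_gap: 0.0338
finger_force: 45.0
[0.59566557 0.08418186 0.21050293] h 0.14450292789441824 [-0.53899932 -0.64828451 -5.98625944] [-0.0497285   0.09406919 -0.02455422]
590 [609.17 154.17] 10.2 0.15134246872391968
1646 [609.27 154.17] 15.43 0.19377182206189159
shift [-0.1003418  -0.00042725] tool x -0.020587402343750002 mm, tool y -0.09824908447265625
plate (array([594.6,  83.4]), array([178. ,  90.6]), 78.37, 18189)
scene plate (array([596.4,  82.9]), array([182.3,  92.9]), 78.37, 2724) bed (array([595.9,  82.8]), array([206. , 125.9]), 78.15, 2470)
```

```bash
python3 -m handwheel '[[[0,0,0.04],0,20],[[0,0,0.08],0,20],[[0,0,0.12],0,20],[[0,0,0.15],0,20],[[0,0,0.15],0,20]]'; sed -i 's/(.12,.1515)/(.146,.1515)/' f.py; python3 f.py
```

```text
time_s: 9.0
ee_pos: [0.5957, 0.0842, 0.2031]
ee_rot: [0.775, 0.632, -0.0, -0.0]
force: [0.5, 0.1, -6.5]
finger_gap: 0.034
finger_force: 45.0
[0.595684   0.08420969 0.20311678] h 0.13711678230539318 [ 0.45042536  0.11076577 -6.48781764] [-0.06588292  0.09675438  0.02517149]
407 [609.17 154.17] 10.29 0.1514767707705455
1641 [609.26 154.21] 15.39 0.18644326557332103
shift [-0.09875488 -0.04521179] tool x -0.06415728759765625 mm, tool y -0.0876922149658203
plate (array([594.5,  83.3]), array([178.4,  90.4]), 78.3, 18201)
scene plate (array([595.2,  83.3]), array([182.2,  92.9]), 78.71, 2696) bed (array([596. ,  82.8]), array([206.6, 126.3]), 78.68, 2460)
```

```bash
python3 -m handwheel '[[[0,0,0.06],0,20],[[0,0,0.12],0,20],[[0,0,0.18],0,20],[[0,0,0.24],0,20],[[0,0,0.3],0,20],[[0,0,0.36],0,20],[[0,0,0.4],0,20],[[0,0,0.4],0,20]]'
python3 - <<'E'
from m import *
o=status.get_obs();E=o['ee_pos'];h=E[2]-.066;print(E,o['force'],o['torque'])
f=grab('wrist');P=cloud(f)
e=E[:2]+.072*np.array([.201,.98])
q=P.reshape(-1,3);s=q[(np.hypot(*(q[:,:2]-e).T)<.03)&(q[:,2]>.1)]
b=s[(s[:,2]>h+.043)&(s[:,2]<h+.055)];c,r=cv2.minEnclosingCircle((b[:,:2]*1000).astype(np.float32));print(c,r)
for z in(.1425,.145,.147,.149):
    t=s[(s[:,2]>z)&(s[:,2]<.156)];t=t[np.hypot(*(t[:,:2]*1000-c).T)<9.6];c2,r2=cv2.minEnclosingCircle((t[:,:2]*1000).astype(np.float32));print(z,c2,r2)
E
```

```text
time_s: 10.1
ee_pos: [0.5957, 0.0842, 0.1831]
ee_rot: [0.775, 0.632, -0.0, -0.0]
force: [-0.1, 0.1, -5.9]
finger_gap: 0.0337
finger_force: 45.0
[0.59571997 0.08419522 0.18314729] [-0.13647273  0.13774427 -5.93896818] [-0.07109639  0.0730671   0.02899729]
(609.228759765625, 154.18310546875) 15.38996410369873
0.1425 (610.0280151367188, 153.96502685546875) 7.831845283508301
0.145 (609.9719848632812, 154.0003204345703) 7.314730167388916
0.147 (609.9267578125, 154.20306396484375) 6.201726913452148
0.149 (610.1285400390625, 153.98538208007812) 5.043865203857422
```

```bash
python3 -m handwheel '[[[0,0.01,0.06],0,20],[[0,0.01,0.14],0,20],[[0,0.01,0.22],0,20],[[0,0.01,0.3],0,20],[[0,0.01,0.38],0,20],[[0,0.01,0.46],0,20],[[0,0.01,0.5],0,20],[[0,0.01,0.5],0,20]]'; python3 -m handwheel '[[[0,0,0.08],0,20],[[0,0,0.16],0,20],[[0,0,0.24],0,20],[[0,0,0.32],0,20],[[0,0,0.4],0,20],[[0,0,0.48],0,20],[[0,0,0.52],0,20],[[0,0,0.52],0,20]]'
```

```text
time_s: 11.15
ee_pos: [0.5962, 0.0841, 0.1582]
ee_rot: [0.775, 0.632, -0.0, -0.0]
force: [-1.0, 0.6, -5.7]
finger_gap: 0.0336
finger_force: 45.0
time_s: 12.15
ee_pos: [0.5962, 0.0841, 0.1321]
ee_rot: [0.775, 0.632, -0.0, -0.0]
force: [-0.1, 0.2, -6.9]
finger_gap: 0.0338
finger_force: 45.0
```

```bash
python3 -m handwheel '[[[0,0,0.06],0,20],[[0,0,0.12],0,20],[[0,0,0.18],0,20],[[0,0,0.2],0,20],[[0,0,0.24],0,20],[[0,0,0.28],0,20],[[0,0,0.28],0,20],[[0,0,0.28],0,20]]'; python3 -m handwheel '[[[0,0,0.04],0,20],[[0,0,0.08],0,20],[[0,0,0.1],0,20],[[0,0,0.1],0,20]]'
```

```text
time_s: 13.15
ee_pos: [0.5961, 0.0841, 0.1186]
ee_rot: [0.775, 0.632, -0.0, -0.0]
force: [-3.6, 0.5, 0.4]
finger_gap: 0.0339
finger_force: 45.0
time_s: 13.65
ee_pos: [0.5962, 0.0841, 0.1133]
ee_rot: [0.775, 0.632, -0.0, -0.0]
force: [-3.9, -0.2, 2.3]
finger_gap: 0.0337
finger_force: 45.0
```

```bash
python3 -m handwheel '[[[0,-0.01,0],0,20],[[0,-0.015,0],0,20],[[0,-0.015,0],0,20]]';python3 -m handwheel '[[[0,0,0.02],0,20],[[0,0,0.04],0,20],[[0,0,0.06],0,20],[[0,0,0.06],0,20]]'
```

```text
time_s: 14.02
ee_pos: [0.5961, 0.0841, 0.1136]
ee_rot: [0.775, 0.632, 0.0, 0.0]
force: [-1.9, -1.1, 2.4]
finger_gap: 0.034
finger_force: 45.0
time_s: 14.52
ee_pos: [0.5961, 0.0842, 0.1105]
ee_rot: [0.775, 0.632, 0.0, 0.0]
force: [-0.7, -0.7, 2.1]
finger_gap: 0.0338
finger_force: 45.0
```

```bash
python3 -m handwheel '[[[0,0,0.02],0,20],[[0,0,0.04],0,20],[[0,0,0.04],0,20]]';python3 -m handwheel '[[[0,0,0.01],0,20],[[0,0,0.02],0,20],[[0,0,0.02],0,20]]';python3 -m handwheel '[[[0,0,0.01],0,20],[[0,0,0.02],0,20],[[0,0,0.02],0,20]]'
```

```text
time_s: 14.9
ee_pos: [0.596, 0.0842, 0.1085]
ee_rot: [0.775, 0.632, 0.0, 0.0]
force: [1.2, -0.2, 3.1]
finger_gap: 0.0339
finger_force: 45.0
time_s: 15.28
ee_pos: [0.596, 0.0842, 0.1075]
ee_rot: [0.775, 0.632, 0.0, 0.0]
force: [1.6, -1.4, 3.0]
finger_gap: 0.0338
finger_force: 45.0
time_s: 15.65
ee_pos: [0.596, 0.0842, 0.1065]
ee_rot: [0.775, 0.632, 0.0, 0.0]
force: [1.9, -0.8, 2.7]
finger_gap: 0.0337
finger_force: 45.0
```

```bash
python3 -m handwheel '[[[0,0,0.01],0,20],[[0,0,0.02],0,20],[[0,0,0.02],0,20]]';python3 -m handwheel '[[[0,0,0.01],0,20],[[0,0,0.02],0,20],[[0,0,0.02],0,20]]'
```

```text
time_s: 16.02
ee_pos: [0.596, 0.0842, 0.106]
ee_rot: [0.775, 0.632, 0.0, 0.0]
force: [2.4, -1.0, 7.1]
finger_gap: 0.0339
finger_force: 45.0
time_s: 16.4
ee_pos: [0.5961, 0.0841, 0.1056]
ee_rot: [0.775, 0.632, 0.001, 0.001]
force: [1.9, -2.1, 10.1]
finger_gap: 0.0339
finger_force: 45.0
```

```bash
python3 -m handwheel '[[[0,0,0.01],0,20],[[0,0,0.02],0,20],[[0,0,0.03],0,20],[[0,0,0.03],0,20]]'; for i in 1 2 3; do python3 -c "
from h import *
print(status.get_obs()['force'])"; python3 -m handwheel '[[[0,0,0],0,20]]'|sed -n 4p;done
```

```text
time_s: 16.9
ee_pos: [0.5961, 0.0842, 0.1049]
ee_rot: [0.775, 0.632, 0.001, 0.001]
force: [-0.6, -1.3, 15.6]
finger_gap: 0.0339
finger_force: 45.0
[-0.60649495 -1.27888916 15.62109312]
force: [-0.5, -1.5, 15.5]
[-0.54151356 -1.45316972 15.48154587]
force: [0.4, -2.6, 14.8]
[ 0.41666946 -2.63289906 14.82476957]
force: [-0.8, -2.1, 15.1]
```

```bash
python3 -m handwheel '[[[0,0,0],0,20],[[0,0,0],0,20],[[0,0,0],0,20],[[0,0,0],0,20],[[0,0,0],0,20],[[0,0,0],0,20],[[0,0,0],0,20],[[0,0,0],0,20]]'; python3 -m handwheel '[[[0,0,-0.02],0,20],[[0,0,-0.06],0,20],[[0,0,-0.1],0,20],[[0,0,-0.15],0,20],[[0,0,-0.2],0,20],[[0,0,-0.25],0,20],[[0,0,-0.29],0,20],[[0,0,-0.29],0,20]]';python3 -m handwheel '[[[0,0,0],0,20],[[0,0,0],0,20]]'
```

```text
time_s: 18.27
ee_pos: [0.5961, 0.0842, 0.105]
ee_rot: [0.775, 0.632, 0.001, 0.001]
force: [-0.2, -1.6, 16.3]
finger_gap: 0.0341
finger_force: 45.0
time_s: 19.27
ee_pos: [0.5954, 0.0844, 0.1172]
ee_rot: [0.775, 0.632, -0.0, -0.0]
force: [3.9, -0.8, 0.2]
finger_gap: 0.0335
finger_force: 45.0
time_s: 19.52
ee_pos: [0.5954, 0.0843, 0.1171]
ee_rot: [0.775, 0.632, -0.0, -0.0]
force: [4.6, -0.5, 0.6]
finger_gap: 0.0336
finger_force: 45.0
```

```bash
python3 -m handwheel '[[[0,0.005,0],0,20],[[0,0.01,-0.01],0,20],[[0,0.01,-0.02],0,20],[[0,0.01,-0.02],0,20]]'; python3 -m handwheel '[[[0,0,0],0,34],[[0,0,0],0,36],[[0,0,0],0,40],[[0,0,0],0,50],[[0,0,0],0,70],[[0,0,0],0,85],[[0,0,0],0,85],[[0,0,0],0,85]]' 5; python3 -m handwheel '[[[0,0,-0.2],0,85],[[0,0,-0.6],0,85],[[0,0,-1.2],0,85],[[0,0,-1.8],0,85],[[0,0,-2.4],0,85],[[0,0,-3],0,85],[[0,0,-3],0,85],[[0,0,-3],0,85]]'
python3 - <<'E'
from m import *
o=status.get_obs();E=o['ee_pos'];c=np.array([.5955,.083])
for n in('wrist','scene'):
    f=grab(n);P=cloud(f);cv2.imwrite(f'pics/{n}9.png',f['pixels'][:,:,::-1])
    s=sel(P,c,.12,.075,.09);print(n,rect(s),'grip',rect(sel(P,c,.06,.125,.15)),sel(P,c,.06,.125,.145)[:,2].max())
    A=np.c_[s[:,:2]-c,np.ones(len(s))];print('plane',np.linalg.lstsq(A,s[:,2],rcond=None)[0].round(4))
E
```

```text
time_s: 20.02
ee_pos: [0.5954, 0.0843, 0.1181]
ee_rot: [0.775, 0.632, -0.0, -0.001]
force: [1.4, -1.2, 0.1]
finger_gap: 0.0339
finger_force: 45.0
time_s: 21.02
ee_pos: [0.596, 0.0842, 0.1183]
ee_rot: [0.775, 0.632, -0.0, -0.0]
force: [-0.2, 0.1, -0.7]
finger_gap: 0.0833
finger_force: 0.0
time_s: 22.02
ee_pos: [0.5956, 0.0842, 0.2677]
ee_rot: [0.775, 0.632, -0.0, -0.0]
force: [0.2, -0.5, -0.5]
finger_gap: 0.085
finger_force: 0.0
wrist (array([594.1,  83.5]), array([178.4,  90.4]), 78.37, 9831) grip (array([594.4,  85. ]), array([82.1, 34. ]), 78.35, 698) 0.14499098761806833
plane [ 0.0002 -0.0005  0.0818]
scene (array([595.4,  83.9]), array([182.6,  92.7]), 78.54, 2423) grip (array([593.9,  82.6]), array([85.4, 35.3]), 78.56, 435) 0.14494395521080006
plane [ 0.0101 -0.0002  0.0825]
```

View pics/wrist9.png

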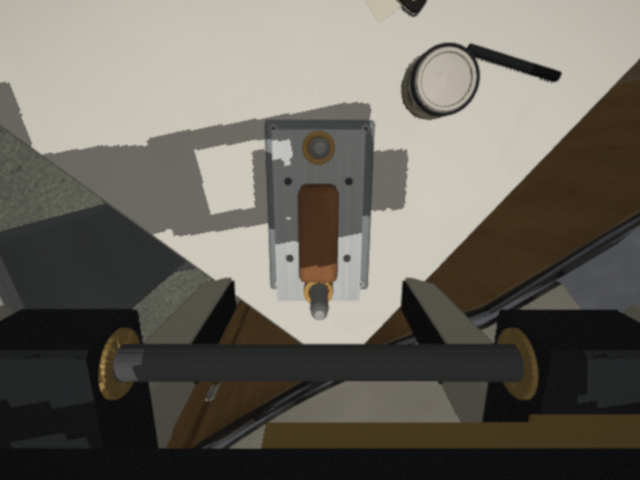

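The wrist image shows the platen over both pillars (bushes at about (319,148) and (319,290)) and the gripper clear. The plate top is at 82 mm, so its origin is about 52 mm up, and it lies level.

```bash
python3 -c "
from cell import order
print(order.job_done())"
```

```text
the job is handed in; nothing more can be done
None
```

The proof is pulled and handed in (the hand-in gave no verdict): I pressed the card with about 12 N, judged from the wrist force, for around 1.8 s, then let the springs lift the platen clear and released it level on the plungers, about 52 mm up.

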